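# Last biscuit in, lid on the tin

## Robot

A 6-joint arm with a two-finger parallel gripper is mounted at the origin on the work surface. World frame = base frame: x ahead of the robot, y to its left, z up, the work surface at z = 0. Lengths are in mm, angles in degrees, forces in N, time in s.
With the tool pointing down it reaches from about 350 to 800 mm from the base axis. Payload 7.3 kg.
Tool frame: the origin (TCP) lies midway between the tips of the shut fingers; the grasp point (between the pads) lies 19 mm behind it (tcp_to_grasp is the distance from the TCP to the grasp point, in mm); x points along the fingers, z is the direction in which the jaws open and shut, and the axes are right-handed (so a half turn about x gives the same grasp; the last joint's range is limited). The gripper opens to 85 mm and grips with 20 to 120 N. Pads are 22 mm wide; open, the fingers measure 114 mm over their backs; the gripper's body (76 mm by 85 mm) begins 54 mm behind the grasp point. The pads swing forward as they close: fully open they stand 13 mm farther back than shut.
Start: joints at [59.301, 19.595, 87.324, -0, 73.075, -8.365], TCP at [199.491, 485.646, 191.822] pointing down, gripper open.
Joint ranges: [-145.02, 145.02], [-44.19, 115.74], [2.07, 154.8], [-57.11, 237.11], [16.16, 152.29], [-177.93, 177.93]. Speed limits (degrees/s): [147.25, 147.25, 180, 180, 180, 180].

## Interface

Orientations are given as [roll, pitch, yaw] about the fixed x, y, z axes, in that order (R = Rz(yaw) Ry(pitch) Rx(roll)).
In Python, from station import observe, grab_frame, camera_model, job_done, tcp_to_grasp gives the robot as it stands.
- The arm moves only by the shell command python3 -m creep 'ROWS' [OPENING] [FORCE]. ROWS is JSON, a list of rows, each a list of 2 entries, a list of its own where there are three numbers: the shift along the world's x, y, z as a fraction of full scale, then the turn, a rotation vector about the world's x, y, z as a fraction of full scale. In form: [[[x, y, z], [rx, ry, rz]], ...]. A call has 1 to 10 rows; each row is the pose to reach, as a shift and turn from the pose commanded when the call began, turning the shorter way round; what a row does not reach only later rows make up. Full scale, the value 1, is 500 mm for a shift and 2 pi rad for a turn. A row lasts 1/8 s, in which the tool goes at most 62.5 mm and 10.7 degrees, less where a joint would pass 70% of its speed; a pose out of reach is approached as far as the arm can. A call with a number of a shift or a turn outside -1 to 1 is refused whole. A call with a gripper value outside its range is refused whole. OPENING is the closure, from -1 (fully open) to 1 (shut), so that 0 is half open, set as the call begins (- or left out, the last holds). The fingers move at their own pace and stop on an object; FORCE is the grip in N (left out, the last holds). Time passes only in rows, so rows that repeat a pose let the fingers close. It gives the time, the measured TCP pose, the force and the opening at its end, in the units of the state.
- observe(): the state, without advancing time (a new reading comes with each control period).
- grab_frame(name): name is "scene" or "top" or "wrist"; returns the picture (384x512x3 uint8, red, green, blue); there is no depth.
- camera_model(name): a dict with "fx", "fy", "cx", "cy" (pixels), "pose" (4x4, takes a point from camera to world coordinates). Camera axes: x right, y up, looking along -z (the intrinsics and any distortion apply to the point x, -y, -z); pixel columns grow to the right and rows downward; lengths in mm; the calibration is good to about 2 mm. The wrist camera is an equidistant fisheye: a pixel r from the principal point sees the ray r / f radians off the axis. A picture is of the moment at which its call begins: read the wrist's pose just before it. camera_model takes no time and is no camera call; for the wrist camera it gives the pose at the moment of the call.
- job_done(): hands the job in, once; it reports no verdict.
The state is a dict: "time_s": time; "joint_positions": joint angles; "joint_velocities": joint speeds; "joint_efforts": joint torques, N m; "eef_pos": TCP position; "tcp_rot": TCP orientation; "ft_force": force on the tool from outside, world axes, zero at the start; "wrist_torque": the same for the moment, N m; "grip_width": finger opening in mm.
Only numpy, scipy, OpenCV 4.12 (cv2) and the standard library are available. Lean on these libraries where they do the work, as an engineer would, in place of code of your own. Each camera call takes 0.05 s, during which the arm holds its last target.

## Task

Take the one biscuit left on the black baking tray and put it into the wide white enamel tin that already holds biscuits, then close that tin with its own lid, the larger of the two knobbed white lids lying on the bench. The lid must end level and fully home on the rim, the tin upright, with the biscuit inside.

Things in the scene. Friction and masses are not known exactly. Their poses are not given: they have to be found in the camera images.
- biscuit_mid (a point): Round pale yellow sandwich biscuit with a dark filling line, 40 mm across, 26 mm high, flat on the floor of the black tray (330 x 240 mm, rim 25 mm above the bench, floor 4 mm thick). The point is its centre, 13 mm above its underside; its straight side runs from 4 to 20 mm above the underside.
- tin: Loose open round white tin, 146 mm across (140 inside), 62 mm high; the other tin is smaller (104 mm) and empty. Origin: centre of the underside; z up. Inner floor 3 mm above the origin. Four biscuits 40 mm across are fixed inside at x +/-21, y +/-44 mm in its frame, tops at 29 mm, leaving a free lane 48 mm wide along its x axis through the centre.
- lid_knob (a point): On the larger white lid (152 mm disc; the other is 110 mm), loose, right way up on the bench: point on its axis in the round black knob (24 mm across, 15 to 49 mm above the lid's underside), 34 mm above that underside; z up. A tapered plug, 12 mm deep, 112 to 128 mm across, under the disc enters the tin. Fully home, the point is 84 mm above the tin's origin.
Things that resemble listed ones, but are neither listed nor needed, are in the scene too. Leave any turquoise look-alike of the part that bears lid_knob alone.

How it is judged:
By the outcome, as a careful person would: the job done as asked, in the order asked, and still so for the second after the job is handed in, with the robot touching nothing.
It also fails if it takes over 58 s, if anything falls off the work surface, if the arm or the gripper's body presses on something with over 40 N, if the wrist force passes 120 N, or if a joint passes its speed limit or range.

## Working session

There is one attempt and no reset: what is moved stays moved. The work goes in short steps, Python scripts to look and compute and a shell command to move; the robot and the scene stay as the last step left them, time stands still between calls to the robot, and variables do not carry over. Pictures are saved under pics/ and viewed, and the job is handed in when it is done.

```bash
mkdir -p pics; ls; python3 - <<'E'
from station import *
import cv2,json
s=observe();print(s, tcp_to_grasp)
for n in("scene","top","wrist"):
    m=camera_model(n);print(n,m)
    f=grab_frame(n);cv2.imwrite(f"pics/{n}0.png",f[:,:,::-1])
E
```

```text
pics
{'time_s': 0.0, 'joint_positions': array([ 5.93022343e+01,  1.96361816e+01,  8.73766154e+01, -6.34459483e-04,
        7.30757149e+01, -8.36339766e+00]), 'joint_velocities': array([-0.04873601,  0.0915366 , -0.01609252,  0.03337745, -0.02870867,
       -0.01336203]), 'joint_efforts': array([ 2.20242167e-03, -4.33678937e+01, -2.46014017e+01,  6.93547236e-05,
        7.63648044e-03,  1.91289638e-05]), 'eef_pos': array([199.23508966, 485.22706521, 191.13207016]), 'tcp_rot': array([ 172.02932423,   89.91148607, -120.30485861]), 'ft_force': array([-0.14770977,  0.06300887,  0.34090182]), 'wrist_torque': array([ 0.05768588, -0.0094618 , -0.0287288 ]), 'grip_width': 85.27017144261838} 18.700000000000003
scene {'fx': 377.1699761036813, 'fy': 377.1699761036813, 'cx': 259.61359248951806, 'cy': 190.39643394193325, 'pose': array([[-4.76360088e-01, -7.08307781e-01,  5.20942563e-01,
         9.56235205e+02],
       [ 8.79084518e-01, -3.95178990e-01,  2.66540758e-01,
         2.76849794e+02],
       [ 1.70726630e-02,  5.84921921e-01,  8.10909903e-01,
         8.01146071e+02],
       [ 0.0000000
[... 282 characters left out ...]
93566e-01, -9.98362904e-03, -2.26517340e-02,
         3.54819348e+01],
       [-2.39287045e-02,  1.55388989e-01,  9.87563506e-01,
         9.22681879e+02],
       [ 0.00000000e+00,  0.00000000e+00,  0.00000000e+00,
         1.00000000e+00]])}
wrist {'fx': 297.3186396354542, 'fy': 297.3186396354542, 'cx': 256.19997996047186, 'cy': 188.3005577972948, 'pose': array([[ 3.80580766e-01, -8.89165198e-01, -2.54054190e-01,
         1.33791753e+02],
       [ 9.24747441e-01,  3.65737298e-01,  1.05253972e-01,
         5.12144821e+02],
       [-6.71075591e-04, -2.74993600e-01,  9.61445823e-01,
         3.72529943e+02],
       [ 0.00000000e+00,  0.00000000e+00,  0.00000000e+00,
         1.00000000e+00]])}
```

View pics/top0.png

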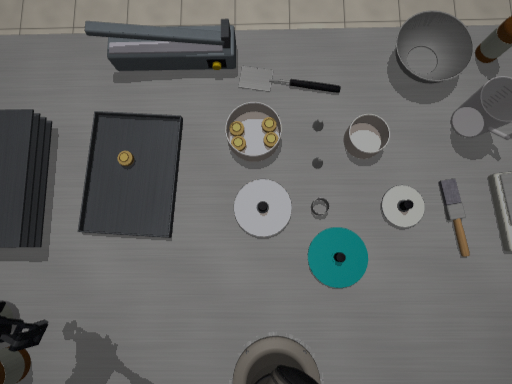

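View pics/scene0.png

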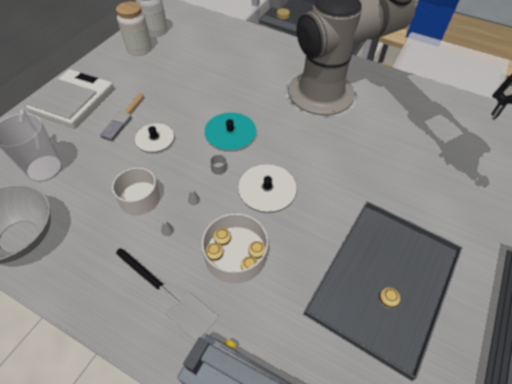

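View pics/wrist0.png

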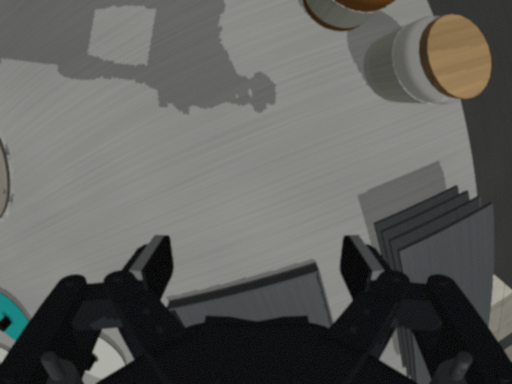

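```bash
cat > h.py <<'E'
import numpy as np,cv2
from station import *
def ray(n,u,v,m=None):
    m=m or camera_model(n);T=m["pose"];x=(u-m["cx"])/m["fx"];y=(v-m["cy"])/m["fy"]
    if n=="wrist":
        r=np.hypot(x,y);k=np.sin(r)/r if r>0 else 1;d=np.array([x*k,-y*k,-np.cos(r)])
    else: d=np.array([x,-y,-1.])
    d=T[:3,:3]@d;return T[:3,3],d/np.linalg.norm(d)
def onz(n,u,v,z,m=None):
    o,d=ray(n,u,v,m);return o+d*(z-o[2])/d[2]
def tri(a,b):
    A=np.zeros((3,3));B=np.zeros(3)
    for o,d in(a,b):
        P=np.eye(3)-np.outer(d,d);A+=P;B+=P@o
    return np.linalg.solve(A,B)
def circ(P):
    P=np.asarray(P)[:,:2];A=np.c_[2*P,np.ones(len(P))];s=np.linalg.lstsq(A,(P**2).sum(1),rcond=None)[0]
    return s[:2],np.sqrt(s[2]+s[0]**2+s[1]**2)
E
python3 - <<'E'
from h import *
for n,rois in (("top",{"bis":(105,140,145,180),"tin":(220,98,290,165),"lid":(225,172,300,245)}),("scene",{"bis":(370,278,412,316),"tin":(190,205,280,290),"lid":(228,155,308,220)})):
    f=cv2.imread(f"pics/{n}0.png");h=cv2.cvtColor(f,cv2.COLOR_BGR2HSV)
    for k,(a,b,c,d) in rois.items():
        H=h[b:d,a:c]
        if k in("bis","tin"): M=((H[...,0]>12)&(H[...,0]<35)&(H[...,1]>70)&(H[...,2]>60))
        else: M=H[...,2]<60
        N,L,S,C=cv2.connectedComponentsWithStats(M.astype('u1')*255)
        for i in range(1,N):
            if S[i,4]>15:
                u,v=C[i]+[a,b];print(n,k,S[i],u.round(1),v.round(1),onz(n,u,v,{"bis":28,"tin":27,"lid":34}[k]).round(1))
        if k=="lid":
            M=((H[...,2]>200)|(M)).astype('u1')*255
            cs,_=cv2.findContours(M,0,2);c_=max(cs,key=cv2.contourArea).reshape(-1,2)+[a,b]
            print("disc",n,circ([onz(n,*p,14) for p in c_.astype(float)]))
    cv2.imwrite(f"pics/crop_{n}.png",cv2.resize(f[90:250,80:310] if n=="top" else f[140:320,180:420],None,fx=3.3,fy=3.3,interpolation=2))
E
```

```text
top bis [ 12  10  16  16 189] 124.6 157.7 [563.1 393.   28. ]
top tin [ 42  19  16  31 356] 269.5 131.4 [630.5   7.2  27. ]
top tin [  9  23  17  30 350] 237.3 134.9 [622.   93.2  27. ]
top lid [33 30 10 11 90] 262.3 207.0 [427.   28.6  34. ]
disc top (array([429.46256143,  28.68160525]), np.float64(13.121373962394715))
scene bis [  9   9  21  21 332] 389.2 297.2 [570.7 394.3  28. ]
scene tin [ 16  23  25  32 455] 217.8 243.9 [638.6  10.7  27. ]
scene tin [ 51  37  24  27 343] 253.1 254.2 [622.   94.2  27. ]
scene lid [35 22  9 13 84] 267.3 183.2 [434.1  31.   34. ]
disc scene (array([430.2249491 ,  28.75783755]), np.float64(69.69263408130685))
```

View pics/crop_top.png

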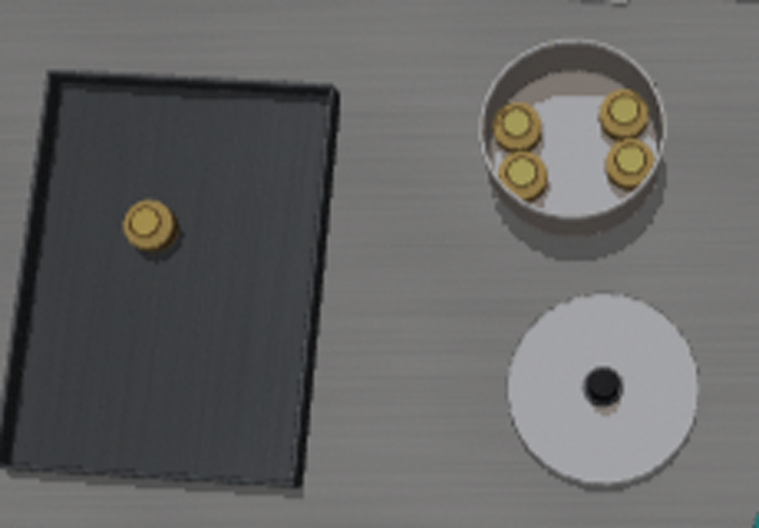

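View pics/crop_scene.png

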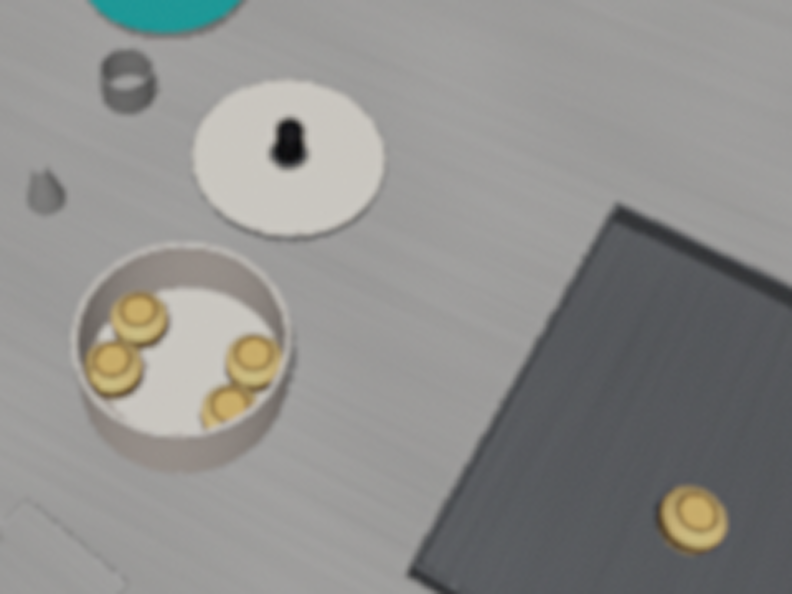

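```bash
python3 - <<'E'
from h import *
print("bis",onz("top",124.6,157.7,17),onz("scene",389.2,297.2,17),tri(ray("top",124.6,157.7),ray("scene",389.2,297.2)))
for n,P in(("top",[(269.5,131.4),(237.3,134.9)]),("scene",[(217.8,243.9),(253.1,254.2)])):
    a,b=[onz(n,*p,18) for p in P];print(n,a,b,(a+b)/2,np.linalg.norm(a-b),np.degrees(np.arctan2(*(b-a)[[1,0]])))
print(circ([onz("top",*p,62) for p in [(225.5,130),(281.8,130),(253.6,101.8),(253.6,156)]]))
S=[(72,340),(290,340),(185,243),(180,436)]
print(circ([onz("scene",x/3.3+180,y/3.3+140,62) for x,y in S]))
print("lid",circ([onz("top",x/3.3+80,y/3.3+90,14) for x,y in [(508,388),(699,388),(603,293),(603,486)]]))
print("knob tri",tri(ray("top",603/3.3+80,386/3.3+90),ray("scene",289/3.3+180,130/3.3+140)))
for n,p in(("top",(603/3.3+80,386/3.3+90)),("scene",(289/3.3+180,130/3.3+140))):print(onz(n,*p,49))
# tin biscuits tops from top crop
B=[onz("top",x/3.3+80,y/3.3+90,29) for x,y in [(517,123),(521,174),(624,110),(630,160)]]
print(np.round(B,1),np.mean(B,0),"y dir",np.degrees(np.arctan2(*((B[0]+B[1]-B[2]-B[3])[[1,0]]))))
print("bis top",onz("top",145/3.3+80,222/3.3+90,30),onz("scene",697/3.3+180,512/3.3+140,30))
for x,y in [(50,73),(338,92),(300,490),(6,467)]: print(onz("top",x/3.3+80,y/3.3+90,25).round())
E
```

```text
bis [566.00536442 397.37425704  17.        ] [565.21429129 395.92006207  17.        ] [565.71770161 396.21774397  18.48740752]
top [633.66325501   6.91012241  18.        ] [625.11055867  93.71549618  18.        ] [629.38690684  50.31280929  18.        ] 87.22569306732301 95.6270351485194
scene [634.80709025   7.62955745  18.        ] [618.16564594  91.96173933  18.        ] [626.4863681   49.79564839  18.        ] 85.95844676059583 101.16287567967588
(array([626.56319312,  48.96381193]), np.float64(72.47310553085475))
(array([629.41447485,  52.42240531]), np.float64(72.26648990642947))
lid (array([427.6946499 ,  27.18955777]), np.float64(76.25517474224112))
knob tri [426.43415597  27.62954358  39.10482639]
[425.22853599  27.72366806  49.        ]
[433.31583247  30.85940592  49.        ]
[[642.6  94.7  29. ]
 [599.8  91.5  29. ]
 [652.3   8.   29. ]
 [610.2   3.8  29. ]] [626.22183409  49.5014208   29.        ] y dir 96.58534957623613
bis top [563.64998574 394.00727924  30.        ] [565.30565333 396.36903526  30.        ]
[693. 482.  25.]
[673. 242.  25.]
[349. 264.  25.]
[369. 496.  25.]
```

The tray biscuit is at top-view pixel (125,158). It could be confused with the four biscuits inside the tin at about (237–270,124–143). The wide tin is at (253,130), and the small empty tin at (369,136). The large white lid is at (263,208), and could be taken for the small white lid at (403,206) or the turquoise one at (338,257). The crops confirm my choices: the lone biscuit is on the tray, the four biscuits leave a lane, and the larger lid is white.

```bash
python3 - <<'E'
from h import *
from scipy.spatial.transform import Rotation as R
s=observe();M=R.from_euler('xyz',s["tcp_rot"],degrees=True).as_matrix();print(s["time_s"],M.round(3))
j=np.degrees(np.arctan2(M[1,2],M[0,2]));print("jaw",j,"turn to 6.4:",(6.4-j+90)%180-90)
print("shift to biscuit/500:",(np.array([565.4,396,5])-s["eef_pos"])/500)
E
```

```text
0.15 [[-0.001 -0.925  0.38 ]
 [-0.001  0.38   0.925]
 [-1.     0.    -0.001]]
jaw 67.6651417038224 turn to 6.4: -61.2651417038224
shift to biscuit/500: [ 0.73219812 -0.17868327 -0.3726274 ]
```

```bash
python3 -m creep '[[[0.732,-0.179,-0.1],[0,0,-0.17]],[[0.732,-0.179,-0.1],[0,0,-0.17]],[[0.732,-0.179,-0.1],[0,0,-0.17]],[[0.732,-0.179,-0.1],[0,0,-0.17]],[[0.732,-0.179,-0.1],[0,0,-0.17]],[[0.732,-0.179,-0.1],[0,0,-0.17]],[[0.732,-0.179,-0.1],[0,0,-0.17]],[[0.732,-0.179,-0.1],[0,0,-0.17]],[[0.732,-0.179,-0.1],[0,0,-0.17]],[[0.732,-0.179,-0.1],[0,0,-0.17]]]' -1
python3 - <<'E'
from h import *
m=camera_model("wrist")
f=grab_frame("wrist");cv2.imwrite("pics/w1.png",f[:,:,::-1]);np.save("w1.npy",m["pose"])
print(observe())
E
```

```text
time_s: 1.4
eef_pos: [564.4, 397.1, 142.7]
tcp_rot: [26.5, 90.0, 33.0]
ft_force: [0.5, -0.1, 0.2]
grip_width: 85.3
{'time_s': 1.45, 'joint_positions': array([2.87579846e+01, 3.94808226e+01, 6.15021212e+01, 8.83453016e-04,
       7.89652071e+01, 2.21936197e+01]), 'joint_velocities': array([-0.33064349,  0.22276627, -0.23813286, -0.08927483,  0.06026048,
       -0.09625947]), 'joint_efforts': array([-1.06341233e-01, -6.09419417e+01, -2.55606222e+01, -3.25588284e-03,
       -3.87788270e-03, -1.03428200e-03]), 'eef_pos': array([564.59377176, 397.00419359, 142.63578839]), 'tcp_rot': array([23.15190716, 89.94814361, 29.71610334]), 'ft_force': array([-0.18836952,  1.16018741, -0.12631757]), 'wrist_torque': array([0.02145156, 0.02731446, 0.0281524 ]), 'grip_width': 85.84507556951584}
```

View pics/w1.png

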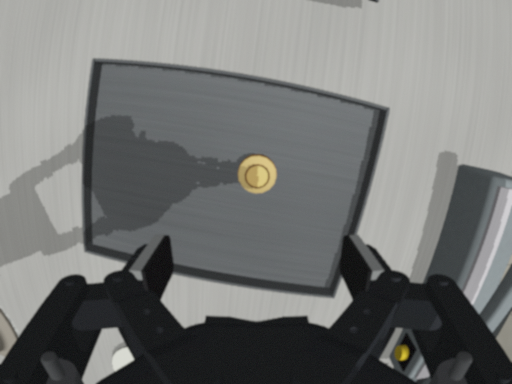

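```bash
python3 - <<'E'
from h import *
m=camera_model("wrist");m["pose"]=np.load("w1.npy")
f=cv2.imread("pics/w1.png");h=cv2.cvtColor(f,cv2.COLOR_BGR2HSV)[140:210,220:300]
M=(h[...,0]>12)&(h[...,0]<35)&(h[...,1]>70)&(h[...,2]>60)
N,L,S,C=cv2.connectedComponentsWithStats(M.astype('u1')*255);i=1+np.argmax(S[1:,4]);u,v=C[i]+[220,140]
print(u,v,S[i]);print(onz("wrist",u,v,19,m))
E
```

```text
256.7081939799331 173.19481605351172 [  18   14   39   39 1196]
[564.10215483 396.53851197  19.        ]
```

```bash
python3 -m creep '[[[0,-0.001,-0.1],[0,0,0]],[[0,-0.001,-0.2],[0,0,0]],[[0,-0.001,-0.25],[0,0,0]],[[0,-0.001,-0.273],[0,0,0]],[[0,-0.001,-0.273],[0,0,0]],[[0,-0.001,-0.273],[0,0,0]],[[0,-0.001,-0.273],[0,0,0]]]' -
python3 -m creep '[[[0,0,0],[0,0,0]],[[0,0,0],[0,0,0]],[[0,0,0],[0,0,0]],[[0,0,0],[0,0,0]],[[0,0,0],[0,0,0]],[[0,0,0],[0,0,0]],[[0,0,0],[0,0,0]],[[0,0,0],[0,0,0]]]' 1 30
```

```text
time_s: 2.33
eef_pos: [566.2, 396.1, 6.9]
tcp_rot: [21.5, 89.8, 27.9]
ft_force: [0.5, 0.0, -1.0]
grip_width: 85.4
time_s: 3.32
eef_pos: [565.5, 395.7, 5.3]
tcp_rot: [-1.1, 90.0, 5.3]
ft_force: [1.0, 0.1, -0.3]
grip_width: -0.1
```

```bash
python3 - <<'E'
from h import *
for n in("wrist","scene"):
    f=grab_frame(n)[:,:,::-1];
    if n=="scene": f=cv2.resize(f[180:370,290:490],None,fx=3,fy=3)
    cv2.imwrite(f"pics/{n}2.png",f)
print(observe()["grip_width"])
E
```

```text
0.28574677138661303
```

View pics/wrist2.png

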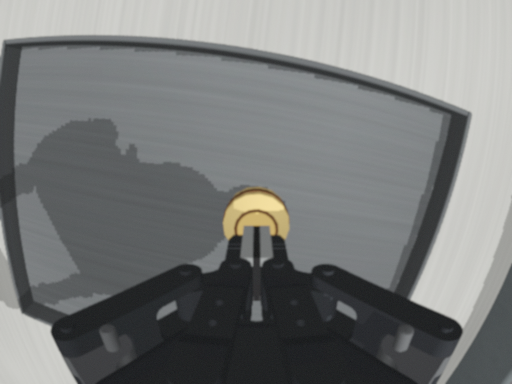

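View pics/scene2.png

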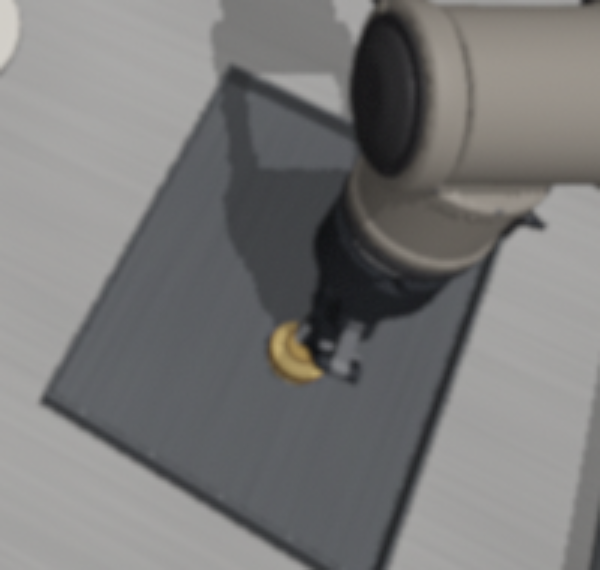

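```bash
python3 - <<'E'
from h import *
m=camera_model("wrist");print(m["pose"].round(3));s=observe();print(s["eef_pos"])
for u,v in((256,222),(256,190),(256,230)):print(onz("wrist",u,v,28,m).round(1))
def proj(p):
    q=np.linalg.inv(m["pose"])@np.r_[p,1];x,y,z=q[0],-q[1],-q[2];r=np.hypot(x,y);t=np.arctan2(r,z);return m["cx"]+m["fx"]*t*x/r,m["cy"]+m["fx"]*t*y/r
print(proj(s["eef_pos"]),proj(s["eef_pos"]+[0,0,19]))
E
```

```text
[[ 9.94000e-01 -1.08000e-01 -3.00000e-02  5.57011e+02]
 [ 1.12000e-01  9.55000e-01  2.74000e-01  4.65468e+02]
 [-1.00000e-03 -2.76000e-01  9.61000e-01  1.86638e+02]
 [ 0.00000e+00  0.00000e+00  0.00000e+00  1.00000e+00]]
[565.46764817 395.64384163   5.31157102]
[564.  400.2  28. ]
[561.9 419.3  28. ]
[564.6 395.1  28. ]
(np.float64(257.4619814649738), np.float64(215.29218888102878)) (np.float64(257.5469148153151), np.float64(226.84258858967576))
```

```bash
python3 - <<'E'
import cv2
f=cv2.imread("pics/wrist2.png");cv2.imwrite("pics/wrist2z.png",cv2.resize(f[160:300,180:340],None,fx=4.2,fy=4.2,interpolation=2))
f=cv2.imread("pics/scene2.png");cv2.imwrite("pics/scene2z.png",cv2.resize(f[280:420,220:400],None,fx=4,fy=4,interpolation=2))
E
```

```text
(no output)
```

View pics/wrist2z.png

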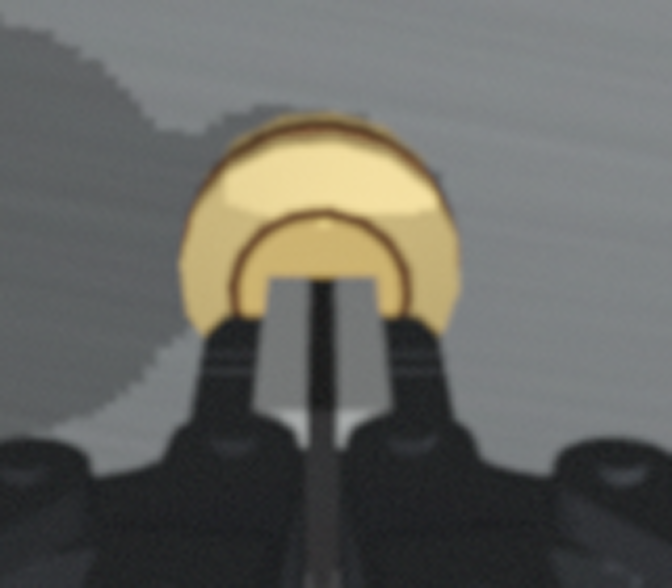

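View pics/scene2z.png

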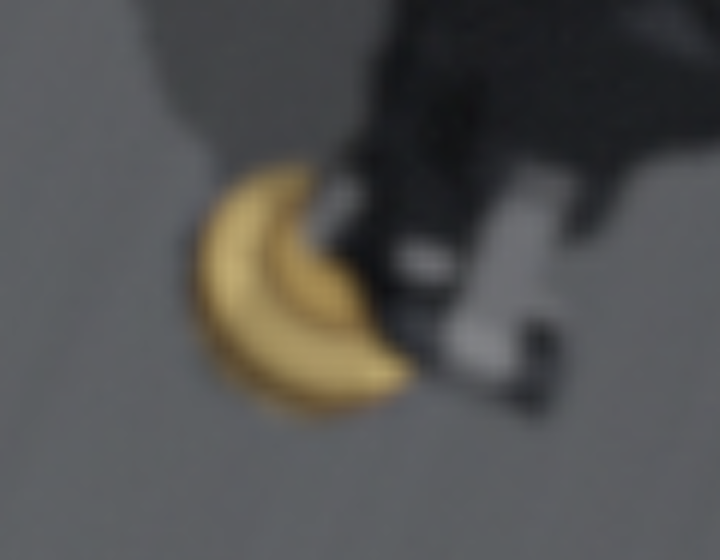

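The gripper reads shut (0 mm), yet the biscuit still shows at about (256,222), under and around the finger tips. So it was not gripped and hasn't visibly moved. I'll open and look again.

```bash
python3 -m creep '[[[0,0,0],[0,0,0]],[[0,0,0],[0,0,0]],[[0,0,0],[0,0,0]],[[0,0,0],[0,0,0]],[[0,0,0],[0,0,0]],[[0,0,0],[0,0,0]]]' -0.4
python3 - <<'E'
from h import *
f=grab_frame("wrist")[:,:,::-1]
cv2.imwrite("pics/w3.png",cv2.resize(f[140:320,130:390],None,fx=3,fy=3))
f=grab_frame("scene")[:,:,::-1]
cv2.imwrite("pics/s3.png",cv2.resize(f[240:340,330:470],None,fx=5,fy=5,interpolation=2))
print(observe()["grip_width"])
E
```

```text
time_s: 4.18
eef_pos: [565.5, 395.6, 5.3]
tcp_rot: [-5.9, 90.0, 0.6]
ft_force: [0.3, 0.0, 0.4]
grip_width: 59.9
59.94599170714428
```

View pics/w3.png

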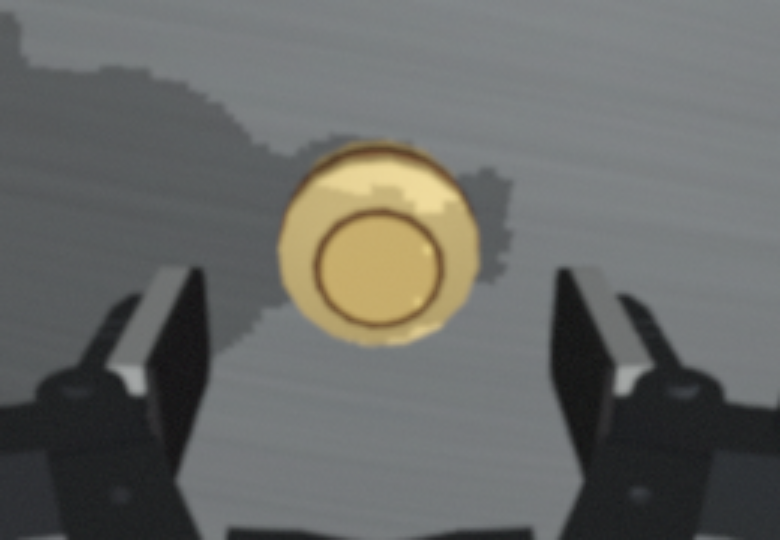

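View pics/s3.png

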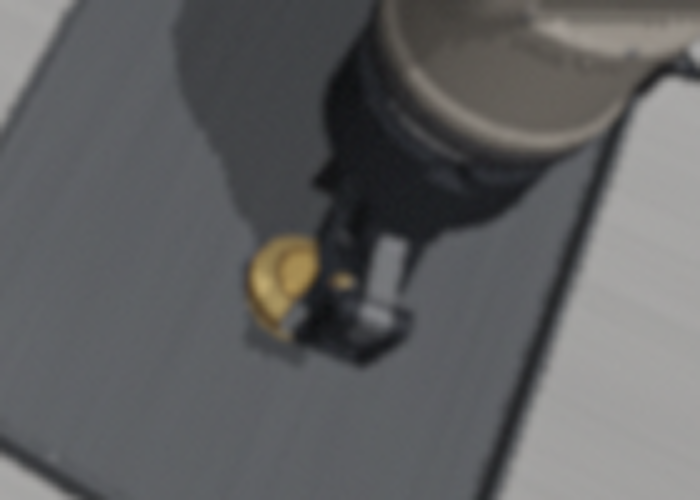

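```bash
python3 - <<'E'
from h import *
m=camera_model("wrist")
for z in (5,10,15,20,25,30,35,40,45):
    a=onz("wrist",205/3+130,267/3+140,z,m);b=onz("wrist",553/3+130,267/3+140,z,m)
    c=onz("wrist",380/3+130,245/3+140,z,m)
    print(z,a.round(1),b.round(1),np.linalg.norm(a-b).round(1),"bis",c.round(1))
E
```

```text
5 [527.  380.9   5. ] [604.8 389.7   5. ] 78.3 bis [565.5 391.    5. ]
10 [527.8 383.2  10. ] [603.5 391.8  10. ] 76.1 bis [565.2 393.   10. ]
15 [528.6 385.6  15. ] [602.1 393.9  15. ] 74.0 bis [565.  395.1  15. ]
20 [529.5 387.9  20. ] [600.8 396.   20. ] 71.8 bis [564.8 397.1  20. ]
25 [530.3 390.2  25. ] [599.5 398.1  25. ] 69.7 bis [564.5 399.2  25. ]
30 [531.1 392.5  30. ] [598.2 400.1  30. ] 67.5 bis [564.3 401.2  30. ]
35 [531.9 394.9  35. ] [596.9 402.2  35. ] 65.4 bis [564.1 403.3  35. ]
40 [532.8 397.2  40. ] [595.6 404.3  40. ] 63.2 bis [563.8 405.3  40. ]
45 [533.6 399.5  45. ] [594.3 406.4  45. ] 61.0 bis [563.6 407.4  45. ]
```

```bash
python3 - <<'E'
from h import *
m=camera_model("scene")
def proj(p):
    q=np.linalg.inv(m["pose"])@np.r_[p,1];return np.array([m["cx"]+m["fx"]*q[0]/-q[2],m["cy"]-m["fx"]*q[1]/-q[2]])
for z in(10,25,45):
  for x in(566+30,566+45,566-30):
    print(z,x,[((proj([x,y,z])-[330,240])*5).round() for y in(384,395,406)])
print("bis",(proj([565,396,30])-[330,240])*5)
E
```

```text
10 596 [array([242., 341.]), array([267., 353.]), array([293., 366.])]
10 611 [array([231., 372.]), array([256., 384.]), array([282., 397.])]
10 536 [array([285., 222.]), array([309., 234.]), array([333., 245.])]
25 596 [array([252., 329.]), array([278., 341.]), array([303., 354.])]
25 611 [array([241., 360.]), array([267., 373.]), array([292., 386.])]
25 536 [array([295., 209.]), array([319., 221.]), array([344., 232.])]
45 596 [array([266., 312.]), array([292., 325.]), array([318., 338.])]
45 611 [array([254., 344.]), array([281., 357.]), array([307., 370.])]
45 536 [array([309., 191.]), array([334., 203.]), array([359., 215.])]
bis [305.42514495 274.73144017]
```

The opened view and the ray check agree. The visible pad tips sit at about z≈40–45, not at the reported TCP height, so the fingers closed above the biscuit. I'll go down in guarded steps.

```bash
python3 -m creep '[[[0,0,-0.02],[0,0,0]],[[0,0,-0.03],[0,0,0]],[[0,0,-0.04],[0,0,0]],[[0,0,-0.04],[0,0,0]]]' -
python3 - <<'E'
from h import *
m=camera_model("wrist")
f=grab_frame("wrist")[:,:,::-1]
cv2.imwrite("pics/w4.png",cv2.resize(f[140:320,130:390],None,fx=3,fy=3))
f=grab_frame("scene")[:,:,::-1]
cv2.imwrite("pics/s4.png",cv2.resize(f[240:340,330:470],None,fx=5,fy=5,interpolation=2))
s=observe();print(s["eef_pos"],s["ft_force"],s["grip_width"])
E
```

```text
time_s: 4.78
eef_pos: [565.1, 395.4, -15.4]
tcp_rot: [-153.7, 89.9, -147.2]
ft_force: [0.9, 0.0, 0.3]
grip_width: 60.1
[565.57134537 395.69526627 -14.65731907] [0.5549552  1.16559379 0.01970654] 59.91390740720681
```

View pics/w4.png

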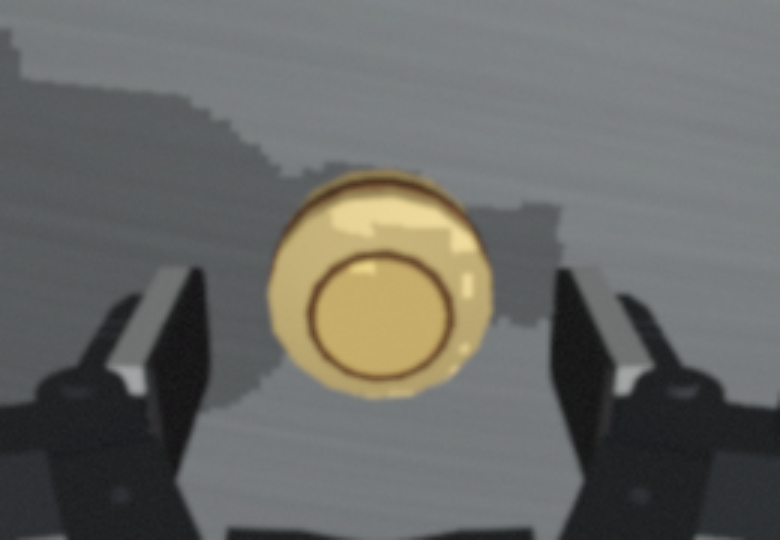

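View pics/s4.png

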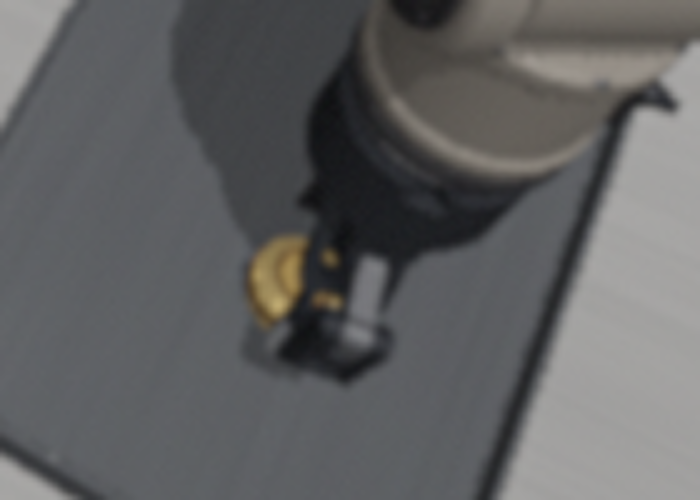

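```bash
python3 -m creep '[[[0,0.001,0],[0,0,0]],[[0,0.001,0],[0,0,0]],[[0,0.001,-0.01],[0,0,0]],[[0,0.001,-0.02],[0,0,0]],[[0,0.001,-0.02],[0,0,0]],[[0,0.001,-0.02],[0,0,0]]]' -0.15
python3 -m creep '[[[0,0,-0.004],[0,0,0]],[[0,0,-0.006],[0,0,0]],[[0,0,-0.006],[0,0,0]]]' -
python3 - <<'E'
from h import *
f=grab_frame("wrist")[:,:,::-1]
cv2.imwrite("pics/w5.png",cv2.resize(f[140:320,130:390],None,fx=3,fy=3))
f=grab_frame("scene")[:,:,::-1]
cv2.imwrite("pics/s5.png",cv2.resize(f[240:340,330:470],None,fx=5,fy=5,interpolation=2))
s=observe();print(s["eef_pos"],s["ft_force"],s["grip_width"])
E
```

```text
time_s: 5.62
eef_pos: [565.5, 396.1, -24.8]
tcp_rot: [-88.4, 90.0, -82.0]
ft_force: [-0.1, -0.6, -0.0]
grip_width: 49.3
time_s: 6.0
eef_pos: [565.4, 396.1, -27.8]
tcp_rot: [-134.1, 90.0, -127.7]
ft_force: [0.2, -0.1, -0.2]
grip_width: 49.1
[565.51898481 396.12693158 -27.65347664] [ 0.33668173 -0.30214049 -0.1707796 ] 48.74955647812145
```

View pics/w5.png

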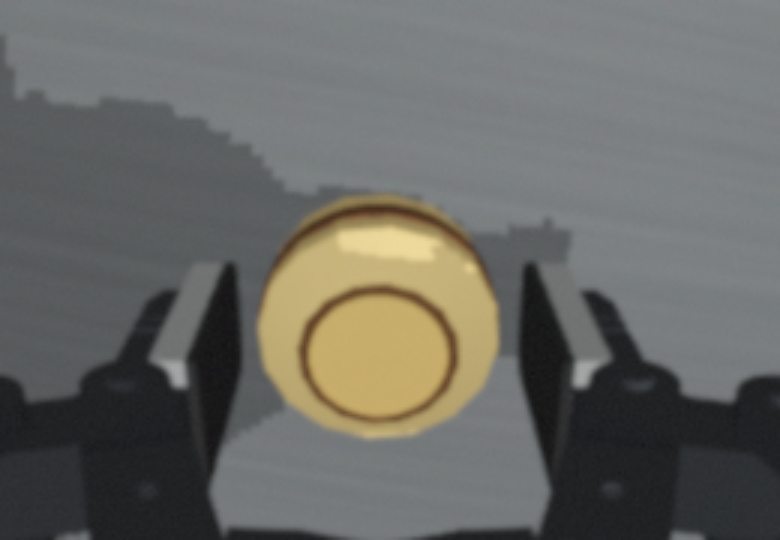

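View pics/s5.png

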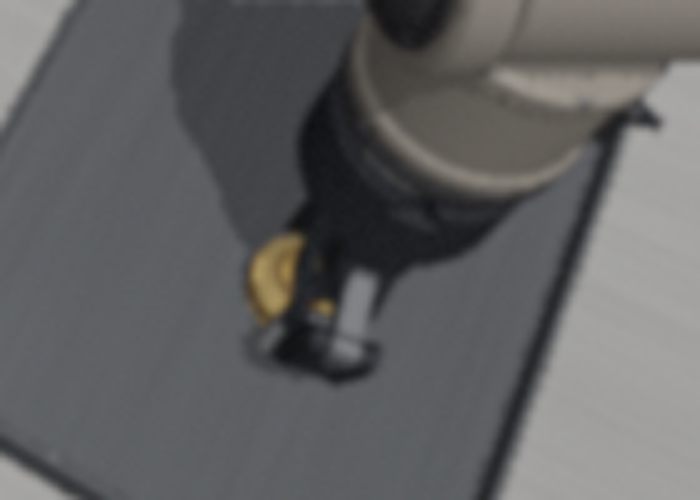

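```bash
python3 -m creep '[[[0,0,-0.004],[0,0,0]],[[0,0,-0.008],[0,0,0]],[[0,0,-0.008],[0,0,0]]]' -
python3 -m creep '[[[0,0,0],[0,0,0]],[[0,0,0],[0,0,0]],[[0,0,0],[0,0,0]],[[0,0,0],[0,0,0]],[[0,0,0],[0,0,0]]]' 1 30
```

```text
time_s: 6.48
eef_pos: [565.3, 396.0, -32.0]
tcp_rot: [-154.2, 90.0, -147.8]
ft_force: [-0.1, -0.7, -0.5]
grip_width: 49.1
time_s: 7.1
eef_pos: [565.6, 396.2, -31.5]
tcp_rot: [15.3, 90.0, 21.8]
ft_force: [0.3, 0.5, 1.4]
grip_width: 38.5
```

```bash
python3 -m creep '[[[0,0,0.04],[0,0,0]],[[0,0,0.1],[0,0,0]],[[0,0,0.2],[0,0,0]],[[0,0,0.26],[0,0,0]],[[0,0,0.26],[0,0,0]],[[0,0,0.26],[0,0,0]]]' -
python3 - <<'E'
from h import *
f=grab_frame("wrist")[:,:,::-1]
cv2.imwrite("pics/w6.png",f)
f=grab_frame("scene")[:,:,::-1]
cv2.imwrite("pics/s6.png",f)
s=observe();print(s["eef_pos"],s["ft_force"],s["grip_width"])
E
```

```text
time_s: 7.85
eef_pos: [564.9, 395.8, 97.8]
tcp_rot: [-155.6, 89.9, -149.1]
ft_force: [0.5, -0.0, -0.0]
grip_width: 38.5
[564.59747269 395.64258936  96.68742824] [ 0.57720507  0.37017051 -0.98286475] 38.59392462613413
```

View pics/w6.png

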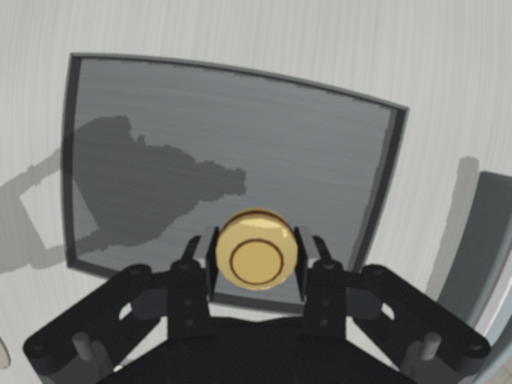

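View pics/s6.png

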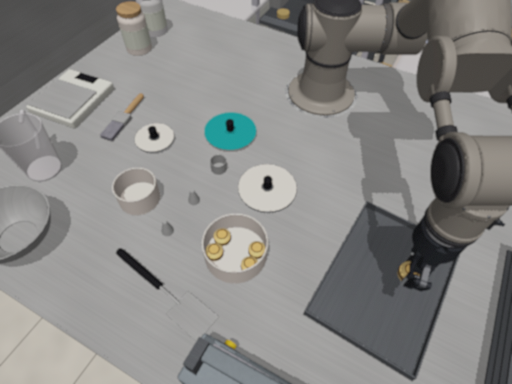

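```bash
python3 -m creep '[[[0.124,-0.692,0],[0,0,0]],[[0.124,-0.692,0],[0,0,0]],[[0.124,-0.692,0],[0,0,0]],[[0.124,-0.692,0],[0,0,0]],[[0.124,-0.692,0],[0,0,0]],[[0.124,-0.692,0],[0,0,0]],[[0.124,-0.692,0],[0,0,0]],[[0.124,-0.692,0],[0,0,0]],[[0.124,-0.692,0],[0,0,0]]]' -
python3 - <<'E'
from h import *
from scipy.spatial.transform import Rotation as R
m=camera_model("wrist");np.save("w7.npy",m["pose"])
f=grab_frame("wrist")[:,:,::-1]
cv2.imwrite("pics/w7.png",f)
s=observe();print(s["eef_pos"],s["ft_force"],s["grip_width"])
M=R.from_euler('xyz',s["tcp_rot"],degrees=True).as_matrix();print(np.degrees(np.arctan2(M[1,2],M[0,2])))
E
```

```text
time_s: 9.07
eef_pos: [627.1, 51.6, 97.9]
tcp_rot: [157.1, 90.0, 163.6]
ft_force: [0.4, 0.8, -0.9]
grip_width: 38.7
[627.1532794   51.58977517  98.04534109] [-0.26727994  0.219224   -0.88149754] 38.539506605447954
6.573935624658131
```

View pics/w7.png

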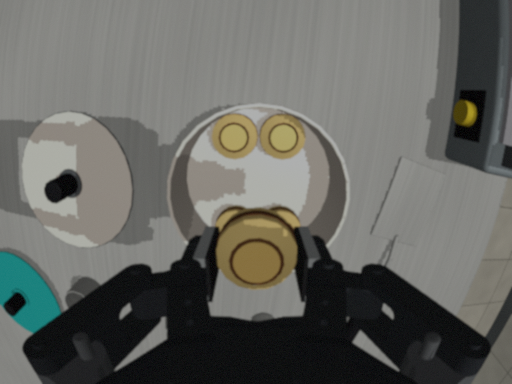

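```bash
python3 - <<'E'
from h import *
m=camera_model("wrist");m["pose"]=np.load("w7.npy")
a=onz("wrist",234,137,29,m);b=onz("wrist",283,136,29,m);print(a,b)
d=(b-a)[:2];d/=np.linalg.norm(d);n=np.array([-d[1],d[0]]);print("yaw",np.degrees(np.arctan2(d[1],d[0])),"centre",(a+b)[:2]/2-44*n)
P=[(169,185),(349,185),(258,105),(190,135),(328,137),(175,160),(343,160)]
print(circ([onz("wrist",*p,62,m) for p in P]))
u,v=61,185;print("knob",onz("wrist",68,184,34,m),onz("wrist",75,180,14,m))
E
```

```text
[602.4794203   92.69912877  29.        ] [643.45497696  98.29429308  29.        ]
yaw 7.775582863815677 centre [628.92010575  51.9012651 ]
(array([628.29307299,  50.9469074 ]), np.float64(71.24317638421938))
knob [440.18985212  34.60028541  34.        ] [435.67448132  33.02353987  14.        ]
```

```bash
python3 -m creep '[[[0.002,0,-0.08],[0,0,0]],[[0.002,0,-0.16],[0,0,0]],[[0.002,0,-0.2],[0,0,0]],[[0.002,0,-0.23],[0,0,0]],[[0.002,0,-0.25],[0,0,0]],[[0.002,0,-0.26],[0,0,0]],[[0.002,0,-0.26],[0,0,0]],[[0.002,0,-0.26],[0,0,0]]]' -
python3 - <<'E'
from h import *
cv2.imwrite("pics/w8.png",grab_frame("wrist")[:,:,::-1])
cv2.imwrite("pics/s8.png",cv2.resize(grab_frame("scene")[150:330,140:380,::-1],None,fx=3,fy=3))
s=observe();print(s["eef_pos"],s["ft_force"],s["grip_width"])
E
```

```text
time_s: 10.12
eef_pos: [629.0, 50.1, -31.0]
tcp_rot: [-10.1, 89.9, -3.6]
ft_force: [-0.5, 0.1, -0.0]
grip_width: 38.8
[628.94560719  50.07369691 -31.01666623] [-0.47919645  0.48097675  0.33347018] 38.483327401050936
```

View pics/w8.png

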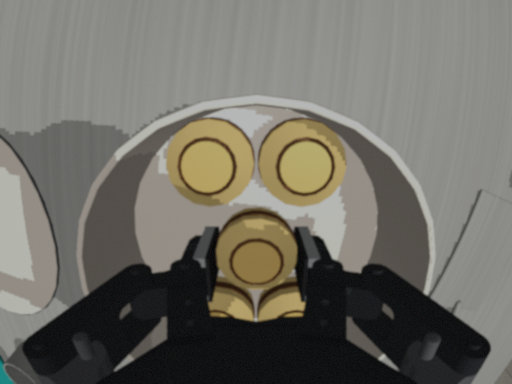

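View pics/s8.png

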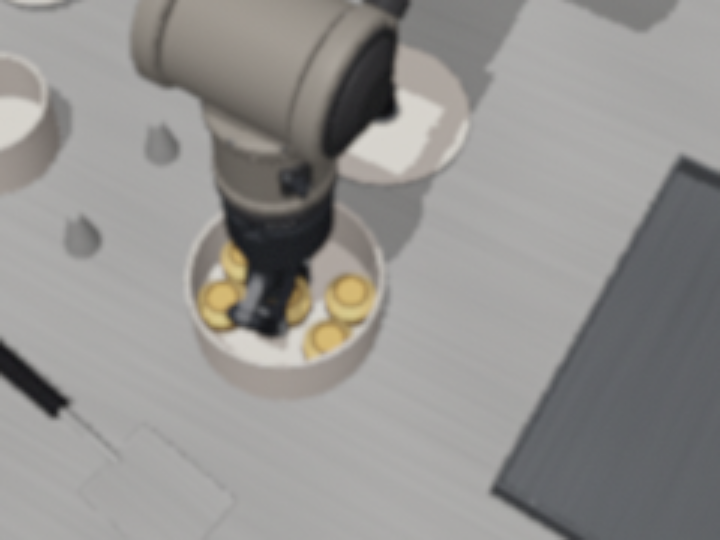

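```bash
python3 -m creep '[[[0,0,-0.002],[0,0,0]],[[0,0,-0.002],[0,0,0]]]' -
python3 -m creep '[[[0,0,0],[0,0,0]],[[0,0,0],[0,0,0]],[[0,0,0],[0,0,0]],[[0,0,0],[0,0,0]],[[0,0,0],[0,0,0]],[[0,0,0],[0,0,0]]]' -0.4
python3 -m creep '[[[0,0,0.04],[0,0,0]],[[0,0,0.12],[0,0,0]],[[0,0,0.22],[0,0,0]],[[0,0,0.32],[0,0,0]],[[0,0,0.36],[0,0,0]],[[0,0,0.36],[0,0,0]]]' -
python3 - <<'E'
from h import *
m=camera_model("wrist");np.save("w9.npy",m["pose"])
cv2.imwrite("pics/w9.png",grab_frame("wrist")[:,:,::-1])
s=observe();print(s["eef_pos"],s["ft_force"],s["grip_width"])
E
```

```text
time_s: 10.48
eef_pos: [628.6, 50.1, -32.5]
tcp_rot: [-10.8, 90.0, -4.3]
ft_force: [-0.5, 0.1, 0.2]
grip_width: 38.8
time_s: 11.22
eef_pos: [628.5, 50.1, -32.7]
tcp_rot: [3.1, 90.0, 9.6]
ft_force: [-0.9, -0.6, 0.3]
grip_width: 59.4
time_s: 11.98
eef_pos: [629.5, 50.1, 149.2]
tcp_rot: [-9.3, 89.8, -2.8]
ft_force: [0.2, 0.1, 0.1]
grip_width: 59.8
[628.44030096  50.17618313 147.29142682] [ 1.02188602 -0.54965055 -0.8629499 ] 59.837470091517474
```

View pics/w9.png

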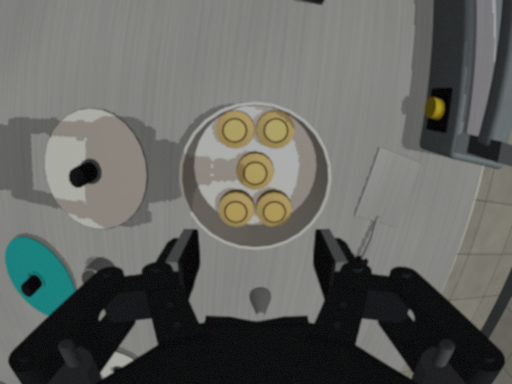

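```bash
python3 - <<'E'
from h import *
m=camera_model("wrist");m["pose"]=np.load("w9.npy")
P=[(180,173),(330,173),(255,102),(252,248),(200,124),(311,126)]
print(circ([onz("wrist",*p,62,m) for p in P]))
B=[onz("wrist",*p,29,m) for p in [(235,130),(276,130),(236,210),(274,211)]];print(np.mean(B,0),onz("wrist",255,172,29,m))
E
python3 -m creep '[[[-0.4,-0.043,0],[0,0,0]],[[-0.4,-0.043,0],[0,0,0]],[[-0.4,-0.043,0],[0,0,0]],[[-0.4,-0.043,0],[0,0,0]],[[-0.4,-0.043,0],[0,0,0]],[[-0.4,-0.043,0],[0,0,0]],[[-0.4,-0.043,0],[0,0,0]]]' -
python3 - <<'E'
from h import *
m=camera_model("wrist");np.save("w10.npy",m["pose"])
cv2.imwrite("pics/w10.png",grab_frame("wrist")[:,:,::-1])
s=observe();print(s["eef_pos"],s["ft_force"],s["grip_width"])
E
```

```text
(array([627.35556921,  51.91944262]), np.float64(71.49639127136568))
[627.72211624  51.97093269  29.        ] [627.53834696  51.36105903  29.        ]
time_s: 12.9
eef_pos: [429.6, 28.6, 147.0]
tcp_rot: [26.7, 90.0, 33.2]
ft_force: [0.4, -0.5, -1.2]
grip_width: 60.1
[429.39230807  28.67232852 146.98184433] [-0.01540431 -0.26434    -0.09732055] 59.72423078911035
```

View pics/w10.png

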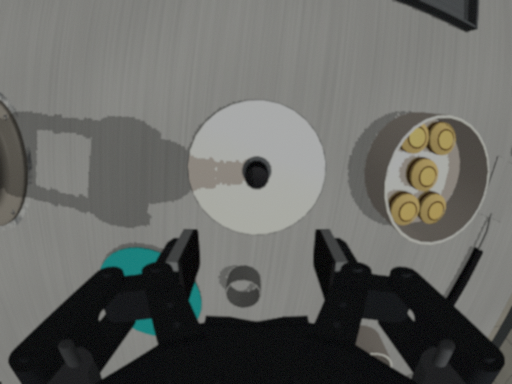

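```bash
python3 - <<'E'
from h import *
m=camera_model("wrist");m["pose"]=np.load("w10.npy")
f=cv2.imread("pics/w10.png");h=cv2.cvtColor(f,cv2.COLOR_BGR2HSV)
P=[(188,168),(326,168),(257,100),(257,236)]
print(circ([onz("wrist",*p,14,m) for p in P]))
print(onz("wrist",256.5,177,47,m),onz("wrist",257,173,34,m))
E
```

```text
(array([429.57981053,  27.8308536 ]), np.float64(76.35384940146574))
[428.81564903  29.69725781  47.        ] [429.2039388   30.73545511  34.        ]
```

```bash
python3 -m creep '[[[0,0,-0.1],[0,0,0]],[[0,0,-0.2],[0,0,0]],[[0,0,-0.26],[0,0,0]],[[0,0,-0.3],[0,0,0]],[[0,0,-0.32],[0,0,0]],[[0,0,-0.328],[0,0,0]],[[0,0,-0.328],[0,0,0]],[[0,0,-0.328],[0,0,0]]]' 0.1
python3 - <<'E'
from h import *
cv2.imwrite("pics/w11.png",grab_frame("wrist")[:,:,::-1])
cv2.imwrite("pics/s11.png",cv2.resize(grab_frame("scene")[90:240,180:380,::-1],None,fx=3.5,fy=3.5))
s=observe();print(s["eef_pos"],s["ft_force"],s["grip_width"])
E
```

```text
time_s: 13.95
eef_pos: [429.1, 28.6, -16.0]
tcp_rot: [-12.1, 89.9, -5.6]
ft_force: [0.0, 0.2, -0.6]
grip_width: 38.5
[428.96314259  28.5933972  -16.11323578] [-0.41160778  0.15189143  0.98303053] 38.38540924021777
```

View pics/w11.png

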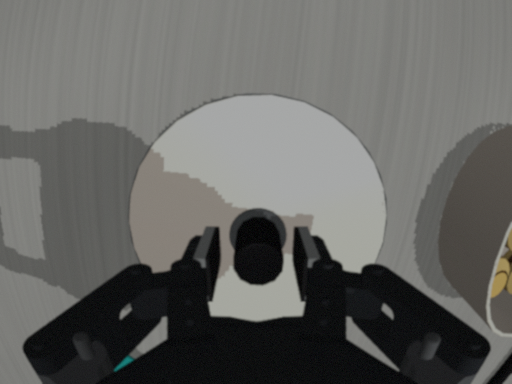

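View pics/s11.png

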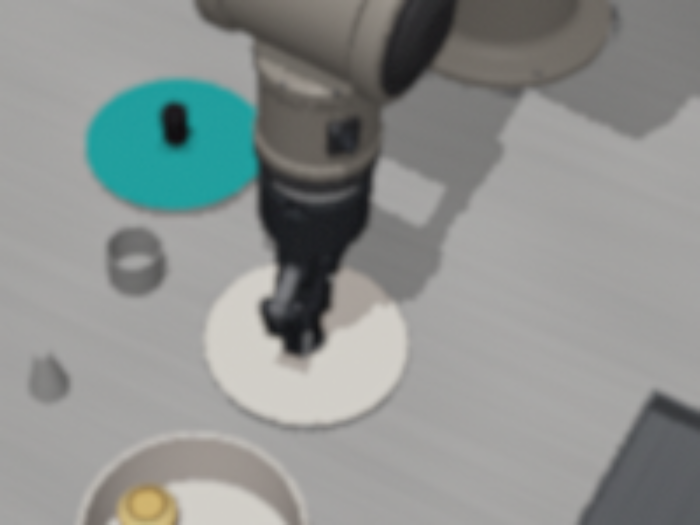

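```bash
python3 -m creep '[[[0,0,-0.006],[0,0,0]],[[0,0,-0.006],[0,0,0]],[[0,0,-0.006],[0,0,0]]]' -
python3 -m creep '[[[0,0,0],[0,0,0]],[[0,0,0],[0,0,0]],[[0,0,0],[0,0,0]],[[0,0,0],[0,0,0]],[[0,0,0],[0,0,0]],[[0,0,0],[0,0,0]]]' 1 60
python3 -m creep '[[[0,0,0.02],[0,0,0]],[[0,0,0.06],[0,0,0]],[[0,0,0.12],[0,0,0]],[[0,0,0.2],[0,0,0]],[[0,0,0.26],[0,0,0]],[[0,0,0.26],[0,0,0]],[[0,0,0.26],[0,0,0]]]' -
python3 - <<'E'
from h import *
m=camera_model("wrist");np.save("w12.npy",m["pose"])
cv2.imwrite("pics/w12.png",grab_frame("wrist")[:,:,::-1])
cv2.imwrite("pics/s12.png",grab_frame("scene")[:,:,::-1])
s=observe();print(s["eef_pos"],s["ft_force"],s["grip_width"],s["wrist_torque"])
E
```

```text
time_s: 14.42
eef_pos: [428.5, 28.6, -19.7]
tcp_rot: [14.6, 90.0, 21.1]
ft_force: [0.1, 0.6, -0.3]
grip_width: 38.5
time_s: 15.18
eef_pos: [428.7, 28.6, -19.4]
tcp_rot: [-12.3, 90.0, -5.8]
ft_force: [-1.2, 0.1, 5.6]
grip_width: 22.3
time_s: 16.05
eef_pos: [427.6, 28.7, 109.5]
tcp_rot: [166.4, 89.9, 172.9]
ft_force: [-0.4, -0.4, -2.5]
grip_width: 22.5
[427.4079887   28.75878021 109.06510968] [-0.1841239  -0.25221304 -2.59437426] 22.643633862826725 [-0.02059349  0.01539492 -0.02228765]
```

View pics/w12.png

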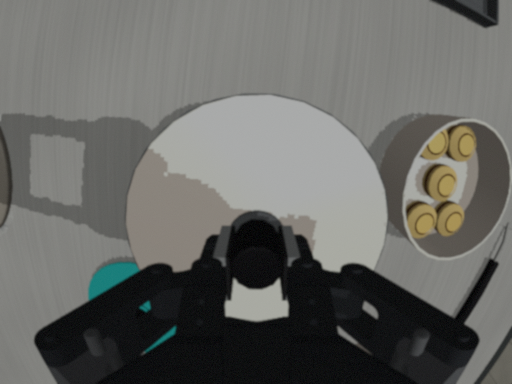

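View pics/s12.png

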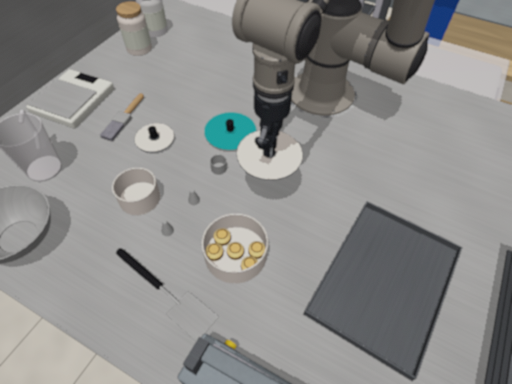

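```bash
python3 -m creep '[[[0.4,0.046,0],[0,0,0]],[[0.4,0.046,0],[0,0,0]],[[0.4,0.046,0],[0,0,0]],[[0.4,0.046,0],[0,0,0]],[[0.4,0.046,0],[0,0,0]],[[0.4,0.046,0],[0,0,0]],[[0.4,0.046,0],[0,0,0]],[[0.4,0.046,0],[0,0,0]]]' -
python3 - <<'E'
from h import *
m=camera_model("wrist");np.save("w13.npy",m["pose"])
cv2.imwrite("pics/w13.png",grab_frame("wrist")[:,:,::-1])
cv2.imwrite("pics/s13.png",cv2.resize(grab_frame("scene")[150:330,140:380,::-1],None,fx=3.3,fy=3.3))
s=observe();print(s["eef_pos"],s["ft_force"],s["grip_width"],s["wrist_torque"])
P=[(126,205),(387,205),(257,94),(160,130),(354,130)]
mm=camera_model("wrist");mm["pose"]=np.load("w12.npy");print(circ([onz("wrist",*p,142,mm) for p in P]))
E
```

```text
time_s: 17.15
eef_pos: [628.1, 51.5, 110.8]
tcp_rot: [-12.6, 90.0, -6.2]
ft_force: [0.2, 0.4, -2.3]
grip_width: 22.2
[628.30145022  51.58811047 110.73340939] [ 0.41956353  0.2552205  -1.9642196 ] 22.51081312307431 [0.01768033 0.02509277 0.0094625 ]
(array([426.98408963,  29.42087798]), np.float64(76.18445401262247))
```

View pics/w13.png

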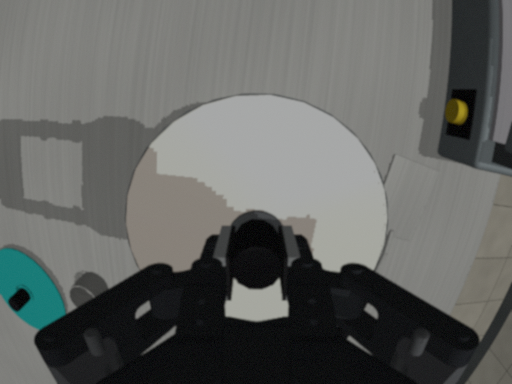

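View pics/s13.png

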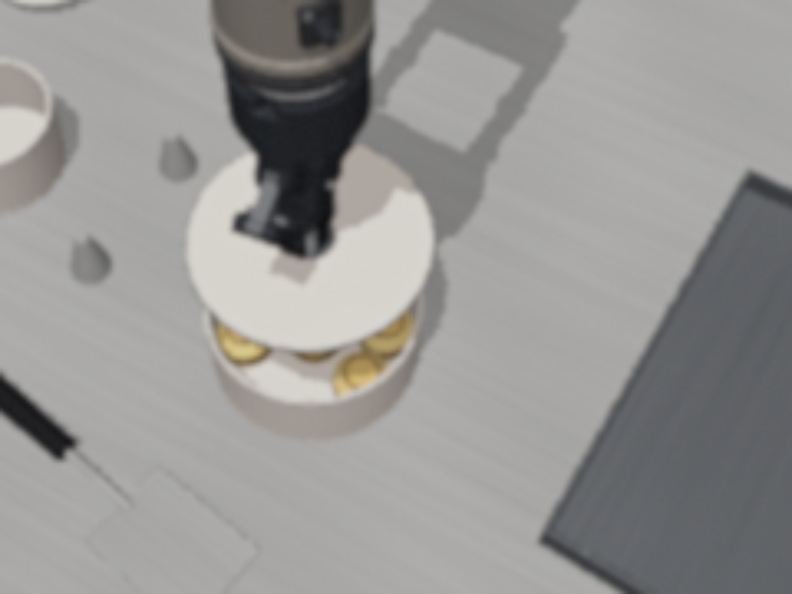

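```bash
python3 -m creep '[[[0,0,-0.06],[0,0,0]],[[0,0,-0.1],[0,0,0]],[[0,0,-0.12],[0,0,0]],[[0,0,-0.135],[0,0,0]],[[0,0,-0.145],[0,0,0]],[[0,0,-0.152],[0,0,0]],[[0,0,-0.152],[0,0,0]],[[0,0,-0.152],[0,0,0]]]' -
python3 -m creep '[[[0,0,-0.003],[0,0,0]],[[0,0,-0.006],[0,0,0]],[[0,0,-0.006],[0,0,0]]]' -
python3 - <<'E'
from h import *
cv2.imwrite("pics/s14.png",cv2.resize(grab_frame("scene")[150:330,140:380,::-1],None,fx=3.3,fy=3.3))
s=observe();print(s["eef_pos"],s["ft_force"],s["grip_width"],s["wrist_torque"])
E
```

```text
time_s: 18.25
eef_pos: [628.7, 51.7, 34.7]
tcp_rot: [-7.3, 90.0, -0.8]
ft_force: [0.1, 0.1, -1.9]
grip_width: 22.0
time_s: 18.62
eef_pos: [628.4, 51.6, 31.2]
tcp_rot: [168.0, 90.0, 174.4]
ft_force: [-0.3, -1.0, -2.1]
grip_width: 22.2
[628.42069976  51.64310052  31.2273036 ] [-0.39363717  0.00592099 -2.33948115] 22.58018079233402 [-0.02774629  0.03745894  0.02000676]
```

View pics/s14.png

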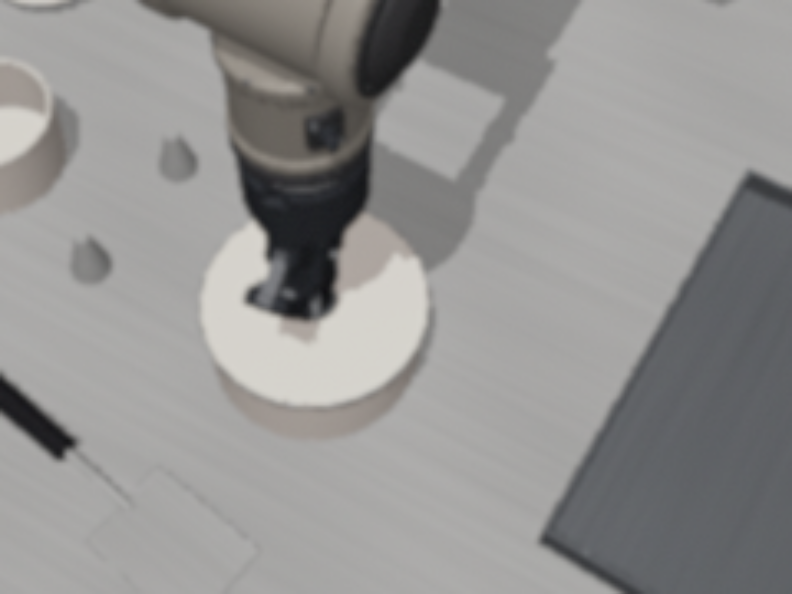

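Almost home, with only the lid's weight on the wrist. I'll ease down in small steps until it touches.

```bash
python3 -m creep '[[[0,0,-0.001],[0,0,0]],[[0,0,-0.002],[0,0,0]],[[0,0,-0.002],[0,0,0]]]' -
python3 -m creep '[[[0,0,-0.001],[0,0,0]],[[0,0,-0.002],[0,0,0]],[[0,0,-0.002],[0,0,0]]]' -
```

```text
time_s: 19.05
eef_pos: [628.6, 51.7, 30.7]
tcp_rot: [-8.1, 90.0, -1.6]
ft_force: [-1.2, -0.1, 1.1]
grip_width: 22.3
time_s: 19.42
eef_pos: [628.6, 51.6, 30.6]
tcp_rot: [-13.8, 89.9, -7.3]
ft_force: [-4.2, -0.3, 8.5]
grip_width: 22.2
```

```bash
python3 -m creep '[[[0,0,0.001],[0,0,0]],[[0,0,0.001],[0,0,0]],[[0,0,0.001],[0,0,0]],[[0,0,0.001],[0,0,0]],[[0,0,0.001],[0,0,0]],[[0,0,0.001],[0,0,0]]]' -0.3
python3 -m creep '[[[0,0,0.03],[0,0,0]],[[0,0,0.1],[0,0,0]],[[0,0,0.2],[0,0,0]],[[0,0,0.3],[0,0,0]],[[0,0,0.3],[0,0,0]],[[0,0,0.3],[0,0,0]]]' -
python3 - <<'E'
from h import *
m=camera_model("wrist");np.save("w15.npy",m["pose"])
cv2.imwrite("pics/w15.png",grab_frame("wrist")[:,:,::-1])
s=observe();print(s["eef_pos"],s["ft_force"],s["grip_width"])
E
python3 -m creep '[[[-0.3,0.4,0],[0,0,0]],[[-0.3,0.4,0],[0,0,0]],[[-0.3,0.4,0],[0,0,0]],[[-0.3,0.4,0],[0,0,0]],[[-0.3,0.4,0],[0,0,0]],[[-0.3,0.4,0],[0,0,0]]]' -
python3 - <<'E'
from h import *
s=grab_frame("scene")[:,:,::-1];t=grab_frame("top")[:,:,::-1]
cv2.imwrite("pics/s15.png",s);cv2.imwrite("pics/t15.png",t)
cv2.imwrite("pics/z15.png",np.hstack([cv2.resize(s[190:300,180:290],(390,390),interpolation=2),cv2.resize(t[80:190,200:310],(390,390),interpolation=2)]))
E
```

```text
time_s: 20.18
eef_pos: [628.5, 51.6, 29.8]
tcp_rot: [-24.3, 90.0, -17.8]
ft_force: [-0.5, -0.3, 0.3]
grip_width: 55.7
time_s: 20.92
eef_pos: [628.2, 51.7, 180.1]
tcp_rot: [-8.4, 90.0, -2.0]
ft_force: [-0.0, -0.4, -0.6]
grip_width: 55.3
[627.7792222   51.67416794 179.09133947] [-0.85962284  0.26964208  0.19394723] 55.82238101278962
time_s: 21.72
eef_pos: [478.2, 251.4, 179.0]
tcp_rot: [-148.7, 89.9, -142.2]
ft_force: [-0.1, -0.7, 0.3]
grip_width: 55.4
```

View pics/w15.png

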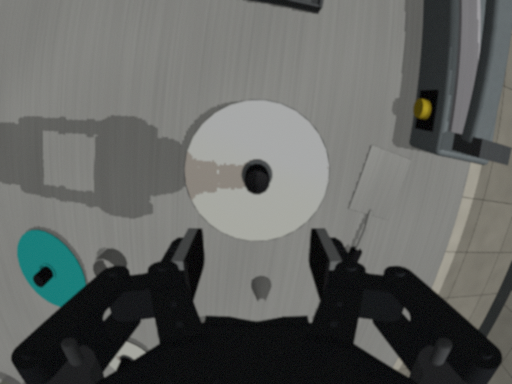

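View pics/z15.png

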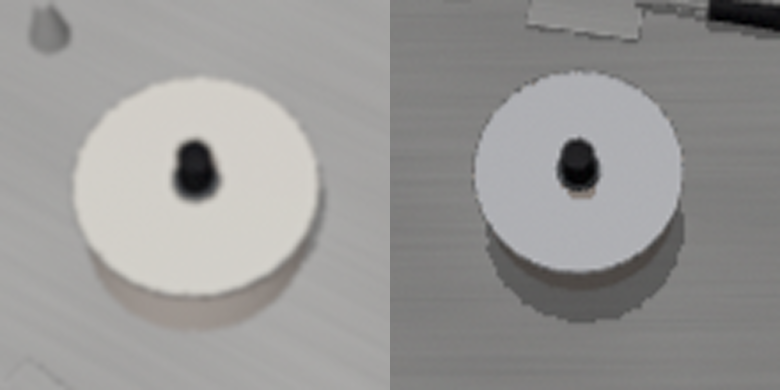

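View pics/s15.png

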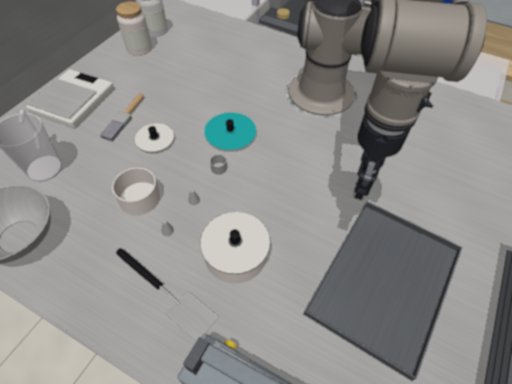

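The lid sits centred and level on the tin in all three views, with its knob at wrist pixel (257,178). Last I'll check the disc's height and size.

```bash
python3 - <<'E'
from h import *
m=camera_model("wrist");m["pose"]=np.load("w15.npy")
print(circ([onz("wrist",*p,65,m) for p in [(185,170),(329,170),(257,99),(257,241)]]))
k=390/110
print(circ([onz("scene",x/k+180,y/k+190,65) for x,y in [(73,187),(319,187),(200,77),(193,296)]]))
print(circ([onz("top",(x-390)/k+200,y/k+80,65) for x,y in [(474,170),(683,170),(578,71),(580,272)]]))
print("knob top z", tri(ray("top",(577-390)/k+200,150/k+80),ray("scene",194/k+180,149/k+190)))
job_done()
E
```

```text
(array([627.97924321,  52.29581568]), np.float64(75.48646840517665))
(array([629.30347585,  53.61276875]), np.float64(75.87567737478767))
(array([626.99255034,  50.18678701]), np.float64(75.58986123562735))
knob top z [628.1476875   51.40649412 101.17501624]
the job is handed in; nothing more can be done
```

The lone biscuit is now in the wide tin's free lane, and the larger white lid is on that tin. I handed the job in at about 22 s of the 58 s allowed, with the arm clear of everything.

- **First grasp missed:** the gripper closed on nothing above the biscuit. The pad tips sit about 40 mm higher than the reported TCP. I opened, went down in small steps while watching the force, and gripped it on the second try; the biscuit did not move in between. All later heights allowed for this offset.
- **Biscuit:** after release, the wrist view showed it at the tin's centre, between the four fixed biscuits.
- **Lid:** it touched the rim at TCP z 30.6 mm, which is 50 mm above its bench grasp height and is where it should be when fully home. The contact force was about 8 N.
- **Final position:** three cameras put the lid disc at about (628, 52), within 2 mm of each other, with a radius of 75.5–75.9 mm. The tin had measured (628, 51.6). The lid looks level and the tin upright.
- **Check that disagreed:** a rough two-camera estimate put the knob top at z 101 mm, where about 99 mm is expected. I judged that to be within the calibration and pixel error.

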